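# Load a sample tote onto the projector's feed stand

### The arm

A 6-joint arm with a two-finger parallel gripper is mounted at the origin on the work surface. World frame = base frame: x ahead of the robot, y to its left, z up, the work surface at z = 0. Lengths are in m, angles in rad, forces in N, time in s.
With the tool pointing down it reaches from about 0.25 to 0.8 m from the base axis. Payload 3.9 kg.
Tool frame: the origin (TCP) lies at the very end of the fingers, on their centre line; the grasp point (between the pads) lies 19 mm behind it (manip.hold_point_z is the distance from the TCP to the grasp point, in m); z points along the fingers, y is the direction in which the jaws open and shut (so a half turn about z gives the same grasp; the last joint's range is limited). The gripper opens to 85 mm and grips with 20 to 120 N. Pads are 22 mm wide; open, the fingers measure 114 mm over their backs; the gripper's body (76 mm by 85 mm) begins 54 mm behind the grasp point. The pads swing forward as they close: fully open they stand 13 mm farther back than shut.
Start: joints at [-1.245, 0.26, -0.138, 1.173, 0, 1.571], TCP at [0.168, -0.497, 0.231] pointing down, gripper open.
Joint ranges: [-2.78, 2.78], [-0.83, 1.72], [-1.28, 1.37], [-1.9, 2.12], [-1.57, 1.48], [-3.14, 3.14]. Speed limits (rad/s): [2.57, 2.57, 3.14, 3.14, 3.14, 3.14].

### API

Orientations are given as [roll, pitch, yaw] about the fixed x, y, z axes, in that order (R = Rz(yaw) Ry(pitch) Rx(roll)).
In Python, from cell import manip gives the robot as it stands.
- The arm moves only by the tool apply_moves, never from a script. Its argument "motion" is one flat list of numbers, 5 for each row, row after row: the finger opening in mm, from 0 to 85.4, then the shift along the tool's x, y, z in units of 60 mm (1.0 is 60 mm), then the turn about the tool's z in units of 6 degrees (1.0 is 6 degrees). A call has 1 to 20 rows; each row shifts and turns the pose as measured when the row begins, along the tool's axes as they then stand; what a row does not reach is not made up. A row lasts 1/8 s, in which the tool goes at most 62.5 mm and 10.7 degrees, less where a joint would pass 70% of its speed; a pose out of reach is approached as far as the arm can. A call is refused whole if a number of a shift passes 1 or a number of a turn 1, either way. A call with a gripper value outside its range is refused whole. The fingers move at their own pace and stop on an object; "grip_force" is the grip in N (left out, the last holds). Time passes only in rows, so rows that do not move let the fingers close. It gives the time, the measured TCP pose, the force and the opening at its end, in the units of the state.
- manip.observe(): the state, without advancing time (a new reading comes with each control period).
- manip.read_camera(name): name is "scene" or "top" or "wrist"; returns a dict with "pixels" (420x560x3 uint8, red, green, blue), "z_map" (420x560 float32, m along the optical axis (not along the pixel's ray), 0 where there is no reading), "fx", "fy", "cx", "cy" (pixels), "k1" (the pictures are not rectified: a ray, as slopes to the right and down, at radius r is drawn at 1 + k1 r^2 times it, then the intrinsics apply), "extrinsics" (4x4, takes a point from camera to world coordinates). Camera axes: x right, y down, z forward; pixel columns grow to the right and rows downward; lengths in m; the calibration is good to about 2 mm. A picture is of the moment at which its call begins.
- manip.close_job(): hands the job in, once; it reports no verdict.
The state is a dict: "t": time; "joint_positions": joint angles; "qd": joint speeds; "joint_efforts": joint torques, N m; "tcp_pos": TCP position; "tool_rot": TCP orientation; "ft_force": force on the tool from outside, world axes, zero at the start; "wrist_torque": the same for the moment, N m; "finger_gap": finger opening in m.
Only numpy, scipy, OpenCV 4.12 (cv2) and the standard library are available. Lean on these libraries where they do the work, as an engineer would, in place of code of your own. Each camera call takes 0.05 s, during which the arm holds its last target. There are 200 camera calls.

### The job

Put the steel bushing into the open tote and let go of it, then push the tote from behind up the ramp of the stand until its rear edge drops behind the lip at the top, so that it sits level in the pocket with the bushing still in it. Push gently, without gripping or lifting the tote, and do not drive it hard against the buffer at the end (keep the push under about 20 newtons). Leave the V-block, ring gauge and jar where they are.

Things in the scene. Friction and masses are not known exactly. Their poses are not given: they have to be found in the camera images.
- stand: Fixed steel loading stand. Origin on the work surface under the crest's end; x points level uphill, y across to its left, z up. A 16-degree ramp rises from x = -181 mm (height 0, on the work surface) to x = -42 mm (height 40 mm), then a level crest at 40 mm up to the lip, then a level pocket floor at 30 mm. The ramp is slippery (friction about 0.2): the tote slides back if let go on it.
- ramp_foot (a point): Middle of the ramp's lower edge, at the height of the work surface (stand x = -181 mm). Side rails 134 mm apart inside run from here up the ramp, 138 mm apart along crest and pocket, 10 to 12 mm higher than ramp and crest; before the foot they flare outward over 42 mm.
- crest_end (a point): Middle of the fixed crest's upper end, 40 mm up (stand x = 0). The lip, the sharp upper edge of an adjustable level strip, stands 0 to 36 mm uphill of here: its place differs each time and is not measured. Behind it the pocket floor lies 10 mm lower. The tote's rear edge falls when it passes the lip.
- pocket (a point): Nominal centre of the seated tote's underside, on the pocket floor, 30 mm up (stand x = 78 mm); the seated tote lies within 22 mm of it along x, as the lip is set. A sprung black rubber buffer (70 mm wide, heights 32 to 52 mm) stands 123 mm beyond the lip, 3 mm more than the tote's length, and moves with the lip's setting: stiff, 12 N per mm, 6 mm of travel.
- tote: Loose open plain grey plastic tote, 120 mm long (x), 110 wide (y), 45 high, walls and floor 5 mm, 0.4 to 0.7 kg. Origin: centre of its underside. It starts on the work surface before the ramp, +x end towards the ramp, askew up to 9 degrees, up to 10 mm off the middle line. Seated: level, origin 30 mm up; with its rear still on the crest: nose down 5 degrees, origin about 35 mm up.
- bushing_center (a point): Centre (half-way up) of the loose flanged steel bushing, 50 mm high, about 0.16 kg, standing upright on the work surface: flange 40 mm across and 12 mm thick at the bottom, above it a plain round shank 26 mm across and 38 mm high to grip.
- vblock: Bystander: dark steel V-block 60 x 45 x 40 mm; origin at the centre of its underside.
- ring_gauge: Bystander: flat steel ring 64 mm across, 20 mm high; origin at the centre of its underside.
- jar: Bystander: amber glass jar with black cap, 56 mm across, 85 mm high; origin at the centre of its underside.
Things that resemble listed ones, but are neither listed nor needed, are in the scene too. There is more than one size of the tote; the one meant has the size given above.

How it is judged:
On the way, in this order (a step that is already met when the one before it is completed fails the run):
1. the bushing lies in the tote, let go, with the tote still on the work surface before the ramp (x of bushing_center in the frame of tote between -0.055 and 0.055 m and y of bushing_center in the frame of tote between -0.05 and 0.05 m and z of bushing_center in the frame of tote between 0.01 and 0.045 m and contact force between the fingers and bushing below 0.1 N and x of tote in the frame of stand below -0.2 m), for 0.2 s.
2. the tote, with the bushing in it, goes up the ramp flat on the slope (x of bushing_center in the frame of tote between -0.055 and 0.055 m and y of bushing_center in the frame of tote between -0.05 and 0.05 m and z of bushing_center in the frame of tote between 0.01 and 0.045 m and x of tote in the frame of stand between -0.14 and -0.045 m and angle between tote's own z axis and vertical above 0.2 rad and contact force between tote and stand above 1 N), for 0.2 s.
At the end, for the whole second after the job is handed in: The tote rests level (0.03 rad) in the pocket, its rear edge behind the lip (underside 26 to 32.5 mm up, centre 55 to 110 mm past the stand's origin, within 20 mm of the middle line, square within 0.12 rad), the bushing inside it; both released and at rest (x of bushing_center in the frame of tote between -0.055 and 0.055 m and y of bushing_center in the frame of tote between -0.05 and 0.05 m and z of bushing_center in the frame of tote between 0.01 and 0.045 m and x of tote in the frame of stand between 0.055 and 0.11 m and y of tote in the frame of stand between -0.02 and 0.02 m and z of tote in the frame of stand between 0.026 and 0.0325 m and angle between tote's own z axis and vertical below 0.03 rad and angle between the x axis of tote and the x axis of stand, either way round below 0.12 rad and linear speed of tote below 0.01 m/s and linear speed of bushing below 0.03 m/s and contact force between the fingers and tote below 0.1 N and contact force between the fingers and bushing below 0.1 N); the robot touches nothing.
It fails at once if the robot presses on the tote with more than 20 N (contact force between any of the fingers, the arm and tote above 20 N).
It fails at once if the tote is lifted (underside's centre more than 60 mm up) or tipped beyond 0.6 rad (height (world z) of tote above 0.06 m or angle between tote's own z axis and vertical above 0.6 rad).
It fails at once if the V-block, ring gauge or jar is moved by more than 20 mm or knocked over (distance of any of vblock, ring_gauge, jar from where it was at the start of the episode above 0.02 m or angle between any of vblock, ring_gauge, jar's own z axis and vertical above 0.4 rad).
It also fails if it takes over 72 s, if anything falls off the work surface, if the arm or the gripper's body presses on something with over 40 N, if the wrist force passes 120 N, or if a joint passes its speed limit or range.

## Working session

There is one attempt and no reset: what is moved stays moved. The work goes in short steps, Python scripts to look and compute and a tool call to move; the robot and the scene stay as the last step left them, time stands still between calls to the robot, and variables do not carry over. Pictures are saved under pics/ and viewed, about 8 in all and at most 12, crops included, and the job is handed in when it is done.

Besides the shell and the picture viewer there is one more tool, called after "Request:" by a JSON object that holds its "op" and its "data". apply_moves: Moves the arm, as the interface text tells. Its arguments: {"type":"object","properties":{"motion":{"type":"array"},"grip_force":{"type":"number"}},"required":["motion"]}

```bash
ls; mkdir -p pics
cat > h.py <<'E'
import numpy as np, cv2
from cell import manip
def shot(n,f):
    d=manip.read_camera(n); np.savez(f'{f}.npz',**d); cv2.imwrite(f'pics/{f}.png',d['pixels'][...,::-1]); return d
def pts(d):
    """world xyz for all pixels (NaN where no depth)"""
    K=np.array([[d['fx'],0,d['cx']],[0,d['fy'],d['cy']],[0,0,1]],float)
    v,u=np.mgrid[:420,:560]
    p=np.stack([u,v],-1).reshape(-1,1,2).astype(float)
    n=cv2.undistortPoints(p,K,np.array([float(d['k1']),0,0,0])).reshape(420,560,2)
    z=np.where(d['z_map']>0,d['z_map'],np.nan)
    c=np.stack([n[...,0]*z,n[...,1]*z,z],-1)
    E=np.array(d['extrinsics']); return c@E[:3,:3].T+E[:3,3]
def crop(f,u0,v0,u1,v1,s,out):
    im=cv2.imread(f'pics/{f}.png')[v0:v1,u0:u1]
    cv2.imwrite(f'pics/{out}.png',cv2.resize(im,None,fx=s,fy=s,interpolation=cv2.INTER_CUBIC))
E
python3 - <<'E'
from h import *
print(manip.observe())
a=shot('top','top0'); b=shot('scene','scene0')
im=np.vstack([a['pixels'],b['pixels']])
for d in(a,b): print(d['extrinsics'],d['fx'],d['k1'])
E
```

```text
pics
{'t': 0.0, 'joint_positions': array([-1.24501642e+00,  2.60695754e-01, -1.39398992e-01,  1.17268210e+00,
        1.67800039e-05,  1.57079411e+00]), 'qd': array([-1.14499330e-03,  1.35418825e-03,  1.13090200e-03, -1.69805317e-03,
        1.13672303e-05,  2.03657071e-03]), 'joint_efforts': array([ 4.75198317e-05, -4.05674851e+01,  2.53924906e+01,  1.85656623e-02,
       -1.81296650e-04, -2.42813343e-06]), 'tcp_pos': array([ 0.16780989, -0.49673193,  0.23044742]), 'tool_rot': array([-3.13961214e+00, -1.67843525e-05,  3.25782089e-01]), 'ft_force': array([-0.08918665, -0.18787561, -0.98214245]), 'wrist_torque': array([-0.02679112, -0.02203641,  0.02831906]), 'finger_gap': 0.08524926405464636}
[[ 0.01585474 -0.98867833  0.14921056  0.395215  ]
 [-0.9997823  -0.01770014 -0.01104786  0.06405901]
 [ 0.01356383 -0.14900292 -0.98874372  0.96204241]
 [ 0.          0.          0.          1.        ]] 380.48733387354525 -0.06272456347442021
[[ 0.27350984  0.67476885 -0.68547747  1.21704849]
 [ 0.96179731 -0.18314483  0.20347949 -0.1706168 ]
 [ 0.01175997 -0.71494403 -0.69908278  0.79450814]
 [ 0.          0.          0.          1.        ]] 389.16712910579497 -0.09316383661287518
```

View pics/top0.png

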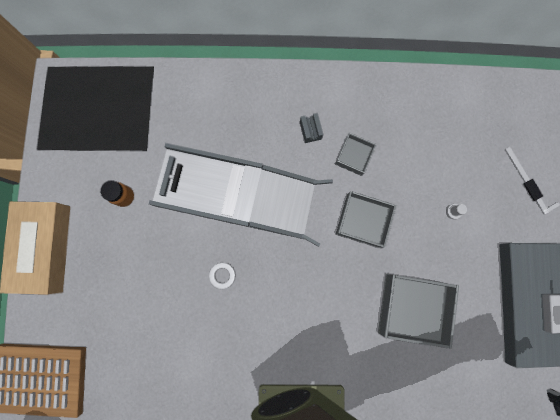

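View pics/scene0.png

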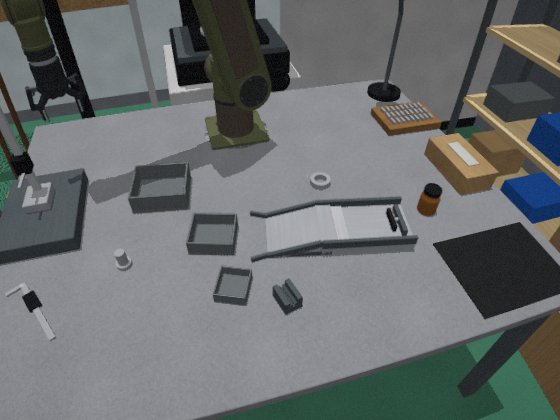

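The top view shows the robot at the bottom edge and the stand running left, from its foot at about (312,210) to the buffer at (176,178). Candidates:
- **Totes:** (355,155), (366,219) and (418,310).
- **Bushing:** one upright flanged part at (457,211). The caliper, the ring at (222,276) and the part on the block at (555,312) are different things.

Next I'll measure these and check the choice in a crop.

Run:
```python
from h import *
d=dict(np.load('top0.npz')); P=pts(d); Z=P[...,2]
crop('top0',320,120,480,240,5,'c1')
# table level check
print('table',np.nanmedian(Z[280:300,300:350]), np.nanmedian(Z[90:110,400:450]))
for nm,(u0,v0,u1,v1) in dict(small=(330,130,381,179),mid=(332,186,400,252),large=(372,266,466,352),bush=(440,198,472,224)).items():
    Q=P[v0:v1,u0:u1].reshape(-1,3); Q=Q[np.isfinite(Q).all(1)]
    h=Q[:,2]
    hi=Q[(h>np.percentile(h,99.5)-0.006)]
    r=cv2.minAreaRect((hi[:,:2]*1000).astype(np.float32))
    print(nm,'top z',np.percentile(h,99),len(hi),r)
d2=dict(np.load('scene0.npz')); P2=pts(d2)
print('table2',np.nanmedian(P2[330:350,150:200,2]))
for nm,(u0,v0,u1,v1) in dict(mid=(182,205,245,258),bush=(110,243,136,272)).items():
    Q=P2[v0:v1,u0:u1].reshape(-1,3); h=Q[:,2]
    hi=Q[(h>np.nanpercentile(h,99.5)-0.006)]
    print(nm,np.nanpercentile(h,99),len(hi),cv2.minAreaRect((hi[:,:2]*1000).astype(np.float32)))
# stand: floor point samples along, top cam
for u,v in [(312,207),(300,205),(280,200),(260,195),(247,190),(240,190),(232,188),(222,187),(210,185),(195,182),(185,180),(177,178)]:
    print((u,v),np.round(np.nanmedian(P[v-1:v+2,u-1:u+2].reshape(-1,3),0)*1000,1))
crop('top0',145,135,335,250,4,'c2')
```

```text
table -0.0006744808555894655 0.000217483153533371
small top z 0.03312496112745133 170 ((678.4443359375, -135.07977294921875), (77.1837158203125, 85.62664794921875), 66.9070053100586)
mid top z 0.04640593435505922 379 ((507.16717529296875, -155.9058837890625), (119.43910217285156, 110.79069519042969), 73.35308074951172)
large top z 0.06192557969692504 756 ((289.31005859375, -279.57513427734375), (163.78167724609375, 149.55238342285156), 81.48909759521484)
bush top z 0.05171606236698245 87 ((534.6650390625, -392.3714599609375), (25.584314346313477, 23.52299690246582), 0.7954593300819397)
table2 0.0002072667440428111
mid 0.04677201199260475 316 ((505.879638671875, -157.05401611328125), (117.93630981445312, 112.13821411132812), 73.50184631347656)
bush 0.051280661578403886 74 ((534.7244873046875, -393.3821716308594), (24.32849884033203, 26.256563186645508), 81.79368591308594)
(312, 207) [ 5.403e+02 -2.490e+01  2.000e-01]
(300, 205) [543.6   6.4   8. ]
(280, 200) [553.1  57.5  21.1]
(260, 195) [562.8 107.3  35.9]
(247, 190) [573.6 139.4  39.6]
(240, 190) [573.6 156.7  39.5]
(232, 188) [578.3 176.7  38.9]
(222, 187) [582.4 202.9  29.6]
(210, 185) [586.7 232.8  30.3]
(195, 182) [594.1 271.3  28.7]
(185, 180) [598.7 296.9  30. ]
(177, 178) [599.7 312.   51.2]
```

View pics/c1.png

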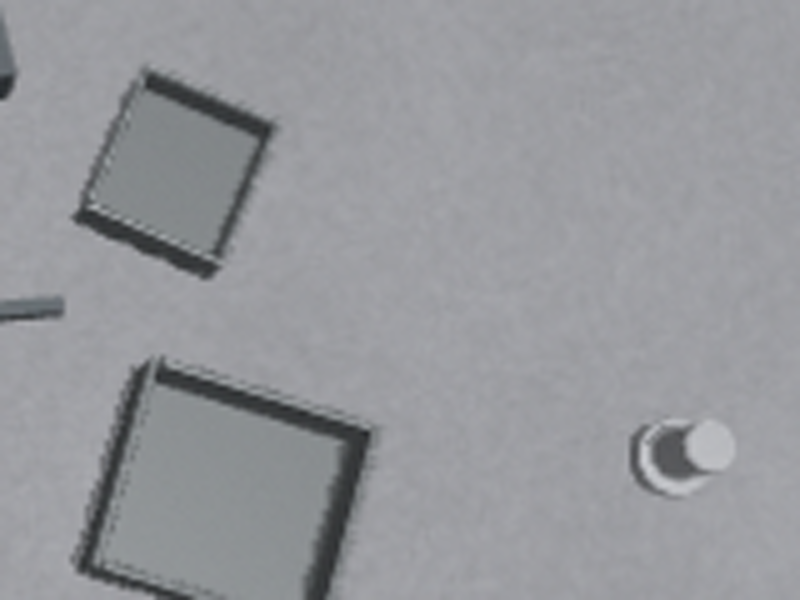

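View pics/c2.png

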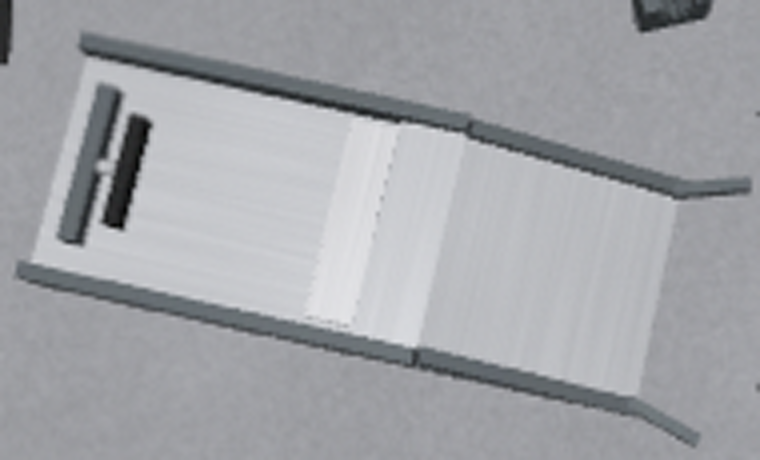

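The middle tote (366,219) measures 119 x 111 mm with its rim at 46 mm, so it is the one meant. The others are 77 x 86 and 164 x 150. The bushing's top is at (462,209). The crops also show the ramp-foot corners at about (314.5,184.5) and (304.5,234) and the lip at about (236,187). Next I'll fit the stand frame.

Run:
```python
from h import *
from scipy.optimize import least_squares
def rays(d,uv,z):
    K=np.array([[d['fx'],0,d['cx']],[0,d['fy'],d['cy']],[0,0,1]],float)
    n=cv2.undistortPoints(np.array(uv,float).reshape(-1,1,2),K,np.array([float(d['k1']),0,0,0])).reshape(-1,2)
    E=np.array(d['extrinsics']); r=np.c_[n,np.ones(len(n))]@E[:3,:3].T
    z=np.array(z); return E[:3,3]+r*((z-E[2,3])/r[:,2])[:,None]
d=dict(np.load('top0.npz')); P=pts(d)
c=rays(d,[(314.5,184.5),(304.5,233.75),(165.5,150),(153.25,200.5)],[0,0,.03,.03])
print(np.round(c*1000,1))
foot=c[:2].mean(0); end=c[2:].mean(0); a=end-foot; yaw=np.arctan2(a[1],a[0]); print('mid yaw',np.degrees(yaw))
# ramp plane both cams
for f,poly in(('top0',[(305,190),(297,228),(255,217),(265,175)]),('scene0',[(270,222),(270,240),(312,234),(312,212)])):
    e=dict(np.load(f+'.npz')); Q=pts(e)
    m=np.zeros((420,560),np.uint8); cv2.fillPoly(m,[np.array(poly)],1); q=Q[m>0]; q=q[np.isfinite(q).all(1)]
    k,*_=np.linalg.lstsq(np.c_[q[:,:2],np.ones(len(q))],q[:,2],rcond=None)
    print(f,'slope',np.degrees(np.arctan(np.hypot(*k[:2]))),'yaw',np.degrees(np.arctan2(k[1],k[0])), 'foot z',k@[*foot[:2],1])
# s-profile along midline
for yw in [yaw]:
    ux=np.array([np.cos(yw),np.sin(yw)]); uy=np.array([-ux[1],ux[0]])
    o=foot[:2]+.181*ux; print('origin',o)
    for f in('top0','scene0'):
        Q=pts(dict(np.load(f+'.npz'))); r=Q[...,:2]-o; x=r@ux; y=r@uy
        m=(abs(y)<.055)
        print(f,[(b,round(float(np.nanmedian(Q[...,2][m&(abs(x*1000-b)<1.5)])*1000),1)) for b in list(range(-200,-30,20))+list(range(-10,50,3))+list(range(110,170,4))])
        # rail lateral
        for x0 in(-.1,.06,.1):
            mm=(abs(x-x0)<.03)&(abs(y)<.1); zf={-.1:.024,.06:.03,.1:.03}[x0]
            hi=mm&(Q[...,2]-(zf+(x-x0)*(.287 if x0<0 else 0))>.005)
            print(x0,'L',np.round(np.percentile(y[hi&(y>0)],[5,50,95])*1000,1),'R',np.round(np.percentile(y[hi&(y<0)],[5,50,95])*1000,1))
    t=np.array([.5065,-.1565])-o; print('tote in stand',t@ux,t@uy,'yaw',73.4-np.degrees(yw))
```

```text
[[599.2 -31.2   0. ]
 [471.4  -6.2   0. ]
 [675.6 350.7  30. ]
 [545.1 373.1  30. ]]
mid yaw 78.84831638916154
top0 slope 16.002307021112053 yaw 78.3301737603167 foot z -0.0006610707356848287
scene0 slope 15.954096961588045 yaw 77.7526432674198 foot z -0.0003568601462747151
origin [0.57033554 0.158926  ]
top0 [(-200, -0.6), (-180, -0.7), (-160, 5.0), (-140, 11.3), (-120, 16.5), (-100, 22.4), (-80, 28.1), (-60, 33.8), (-40, 39.7), (-10, 39.3), (-7, 39.8), (-4, 39.8), (-1, 39.6), (2, 39.1), (5, 38.6), (8, 38.8), (11, 39.5), (14, 39.0), (17, 39.5), (20, 38.9), (23, 38.8), (26, 39.2), (29, 39.1), (32, 38.1), (35, 29.9), (38, 29.6), (41, 29.9), (44, 29.8), (47, 29.8), (110, 30.1), (114, 29.6), (118, 29.6), (122, 29.3), (126, 29.5), (130, 29.7), (134, 30.2), (138, 29.7), (142, 29.8), (146, 29.6), (150, 29.4), (154, 31.6), (158, 50.5), (162, 51.2), (166, 30.4)]
-0.1 L [68.4 73.1 77.6] R [-75.6 -70.4 -66. ]
0.06 L [20.4 73.7 79.1] R [-78.3 -71.3 -32. ]
0.1 L [69.6 74.6 79.1] R [-78.7 -72.4 -69. ]
scene0 [(-200, -0.8), (-180, -0.4), (-160, 5.2), (-140, 11.1), (-120, 16.5), (-100, 23.5), (-80, 28.6), (-60, 34.9), (-40, 39.7), (-10, 39.8), (-7, 39.3), (-4, 39.3), (-1, 39.2), (2, 38.5), (5, 38.2), (8, 38.5), (11, 38.3), (14, 38.4), (17, 38.8), (20, 39.0), (23, 38.9), (26, 38.7), (29, 37.9), (32, 30.7), (35, 29.5), (38, 29.5), (41, 29.6), (44, 29.7), (47, 29.8), (110, 29.5), (114, 29.8), (118, 30.2), (122, 30.1), (126, 29.8), (130, 30.7), (134, 29.9), (138, 30.3), (142, 30.3), (146, 29.7), (150, 30.7), (154, 40.6), (158, 50.7), (162, 50.1), (166, 30.1)]
-0.1 L [67.9 72.  78.7] R [-76.  -72.3 -64.9]
0.06 L [68.3 71.2 79.3] R [-77.9 -75.  -66.9]
0.1 L [68.  71.  77.9] R [-78.  -75.4 -67.3]
tote in stand -0.32181655457799474 0.0016246180032441194 yaw -5.448316389161533
```

Request:
{"op": "apply_moves", "data": {"motion": [60,0,0,0,-1,60,0,0,0,-1,60,0,0,0,-1,60,0,0,0,-1,60,0,0,0,-1,60,0,0,0,-1,60,0,0,0,-1,60,0,0,0,-1,60,0,0,0,-1], "grip_force": 40}}

```text
t: 1.23
tcp_pos: [0.1666, -0.4931, 0.2258]
tool_rot: [-3.134, -0.011, 1.3]
ft_force: [0.3, 0.7, -0.3]
finger_gap: 0.0598
```

```bash
cat >> h.py <<'E'
def go(x,y,z=None):
    """shift in tool units (60 mm) to reach world x,y,z"""
    from scipy.spatial.transform import Rotation as R
    s=manip.observe(); t=s['tcp_pos']; g=np.array([x,y,t[2] if z is None else z])
    r=R.from_euler('xyz',s['tool_rot']).as_matrix()
    print('t',round(s['t'],2),'tcp',np.round(t,4),'yaw',round(np.degrees(s['tool_rot'][2]),2),'F',np.round(s['ft_force'],1),'units',np.round(r.T@(g-t)/.06,3))
O=np.array([.5703,.1589]); YAW=np.radians(78.6)
def st(xs,ys=0):
    c,s=np.cos(YAW),np.sin(YAW); return O+xs*np.array([c,s])+ys*np.array([-s,c])
E
python3 -c "
from h import *
go(.5347,-.393,.12)"
```

```text
t 1.23 tcp [ 0.1666 -0.4931  0.2258] yaw 74.46 F [ 0.3  0.7 -0.3] units [3.233 5.477 1.758]
```

Request:
{"op": "apply_moves", "data": {"motion": [60,0.4,0.68,0.05,0,60,0.4,0.68,0.05,0,60,0.4,0.68,0.05,0,60,0.4,0.68,0.1,0,60,0.4,0.68,0.2,0,60,0.4,0.68,0.2,0,60,0.4,0.68,0.2,0,60,0.4,0.68,0.2,0,60,0,0,0,0]}}

```text
t: 2.35
tcp_pos: [0.5415, -0.3914, 0.1549]
tool_rot: [-3.128, -0.013, 1.297]
ft_force: [-0.2, -0.4, 0.3]
finger_gap: 0.06
```

```bash
python3 -c "
from h import *
go(.5347,-.393,.017)
shot('wrist','w1')"
```

```text
t 2.35 tcp [ 0.5415 -0.3914  0.1549] yaw 74.28 F [-0.2 -0.4  0.3] units [-0.086 -0.07   2.298]
```

Request:
{"op": "apply_moves", "data": {"motion": [60,-0.09,-0.07,0.3,0,60,0,0,0.45,0,60,0,0,0.45,0,60,0,0,0.4,0,60,0,0,0,0]}}

```text
t: 3.02
tcp_pos: [0.527, -0.3973, 0.059]
tool_rot: [-3.125, -0.01, 1.289]
ft_force: [-0.4, 0.2, 0.3]
finger_gap: 0.0599
```

```bash
python3 -c "
from h import *
go(.5347,-.393,.017)
d=dict(np.load('w1.npz')); P=pts(d); Q=P.reshape(-1,3); m=(abs(Q[:,2]-.05)<.004)&(np.hypot(Q[:,0]-.535,Q[:,1]+.393)<.04); print(m.sum(),cv2.minEnclosingCircle((Q[m,:2]*1000).astype(np.float32)))"
```

```text
t 3.02 tcp [ 0.527  -0.3973  0.059 ] yaw 73.87 F [-0.4  0.2  0.3] units [0.096 0.114 0.699]
871 ((532.0032958984375, -391.86297607421875), 13.00893783569336)
```

Request:
{"op": "apply_moves", "data": {"motion": [60,0.09,0.09,0,0,60,0,0,0.3,0,60,0,0,0.3,0,60,0,0,0.1,0,60,0,0,0,0]}}

```text
t: 3.65
tcp_pos: [0.535, -0.395, 0.0188]
tool_rot: [-3.131, -0.008, 1.288]
ft_force: [-0.2, 0.2, -0.1]
finger_gap: 0.0601
```

```bash
python3 -c "
from h import *
go(.533,-.3925,.018)"
```

```text
t 3.65 tcp [ 0.535  -0.395   0.0188] yaw 73.81 F [-0.2  0.2 -0.1] units [ 0.031 -0.044  0.015]
```

Aligned within 3 mm, so I'll close and lift.

Request:
{"op": "apply_moves", "data": {"motion": [60,0.03,-0.04,0,0,20,0,0,0,0,20,0,0,0,0,20,0,0,0,0,20,0,0,0,0,20,0,0,0,0,20,0,0,0,0,20,0,0,-0.3,0,20,0,0,-0.5,0,20,0,0,-0.7,0,20,0,0,-0.3,0,20,0,0,0,0], "grip_force": 50}}

```text
t: 5.15
tcp_pos: [0.5329, -0.3929, 0.1285]
tool_rot: [-3.127, -0.009, 1.288]
ft_force: [1.3, -0.6, -3.1]
finger_gap: 0.0241
```

```bash
python3 -c "
from h import *
print(manip.observe()['finger_gap'])
go(.5065,-.1565)
d=shot('scene','s1'); Q=pts(d)[190:275,100:300].reshape(-1,3)
a=manip.read_camera('top'); Q=pts(a)[184:254,330:400].reshape(-1,3); print(np.nanpercentile(Q[:,2],99))"
```

```text
0.024104175989429294
t 5.15 tcp [ 0.5329 -0.3929  0.1285] yaw 73.81 F [ 1.3 -0.6 -3.1] units [ 3.66  -1.521  0.055]
0.04605647639876569
```

Request:
{"op": "apply_moves", "data": {"motion": [20,0.2,-0.1,0,0,20,0.45,-0.19,0,0,20,0.5,-0.2,0,0,20,0.5,-0.2,0,0,20,0.5,-0.2,0,0,20,0.5,-0.2,0,0,20,0.4,-0.2,0,0,20,0.4,-0.2,0,0,20,0.1,0,0,0,20,0,0,0,0]}}

```text
t: 6.5
tcp_pos: [0.4928, -0.1452, 0.1193]
tool_rot: [-3.1, -0.017, 1.29]
ft_force: [-0.2, 0.2, -1.1]
finger_gap: 0.0238
```

```bash
python3 -c "
from h import *
go(.5065,-.1565,.026)"
```

```text
t 6.5 tcp [ 0.4928 -0.1452  0.1193] yaw 73.94 F [-0.2  0.2 -1.1] units [-0.143  0.335  1.541]
```

Request:
{"op": "apply_moves", "data": {"motion": [20,-0.07,0.16,0,0,20,-0.07,0.16,0,0,20,0,0,0.2,0,20,0,0,0.3,0,20,0,0,0.3,0,20,0,0,0.2,0,20,0,0,0.1,0,20,0,0,0,0]}}

```text
t: 7.5
tcp_pos: [0.5084, -0.1619, 0.0469]
tool_rot: [-3.099, -0.016, 1.285]
ft_force: [-0.1, 0.2, -1.6]
finger_gap: 0.0239
```

```bash
python3 -c "
from h import *
go(.5065,-.1565,.025)"
```

```text
t 7.5 tcp [ 0.5084 -0.1619  0.0469] yaw 73.61 F [-0.1  0.2 -1.6] units [ 0.071 -0.041  0.368]
```

Request:
{"op": "apply_moves", "data": {"motion": [20,0.07,-0.04,0.1,0,20,0,0,0.1,0,20,0,0,0.1,0,20,0,0,0.04,0,20,0,0,0,0]}}

```text
t: 8.12
tcp_pos: [0.5077, -0.1565, 0.0266]
tool_rot: [-3.102, -0.016, 1.285]
ft_force: [1.1, 0.1, -2.3]
finger_gap: 0.0239
```

```bash
python3 -c "
from h import *
go(.5065,-.1565,.025)"
```

```text
t 8.12 tcp [ 0.5077 -0.1565  0.0266] yaw 73.63 F [ 1.1  0.1 -2.3] units [-0.007 -0.018  0.027]
```

Request:
{"op": "apply_moves", "data": {"motion": [20,0,0,0.03,0,20,0,0,0.02,0,34,0,0,0,0,50,0,0,0,0,50,0,0,0,0,50,0,0,0,0,50,0,0,-0.1,0,50,0,0,-0.4,0,50,0,0,-0.5,0,50,0,0,-0.5,0,50,0,0,-0.3,0]}}

```text
t: 9.5
tcp_pos: [0.511, -0.1593, 0.1372]
tool_rot: [-3.102, -0.016, 1.285]
ft_force: [-0.3, -0.0, 0.2]
finger_gap: 0.0504
```

```bash
python3 -c "
from h import *
print(st(-.40))
go(*st(-.415),.11)"
```

```text
[ 0.49123706 -0.23320847]
t 9.5 tcp [ 0.511  -0.1593  0.1372] yaw 73.62 F [-0.3 -0.   0.2] units [-1.531  0.07   0.426]
```

Request:
{"op": "apply_moves", "data": {"motion": [60,-0.25,0.01,0,-0.2,60,-0.25,0.01,0,-0.2,60,-0.25,0.01,0,-0.2,60,-0.25,0.01,0,-0.2,60,-0.25,0.01,0.1,0,60,-0.25,0.01,0.15,0,60,0,0,0.15,0,60,0,0,0,0]}}

```text
t: 10.5
tcp_pos: [0.4939, -0.2502, 0.1137]
tool_rot: [-3.109, -0.019, 1.372]
ft_force: [0.5, -0.3, -0.0]
finger_gap: 0.0596
```

Run:
```python
from h import *
d=shot('top','top2'); b=shot('scene','s2')
go(*st(-.41),.022)
for D,box in((d,(332,186,400,252)),(b,(182,200,245,258))):
    u0,v0,u1,v1=box; Q=pts(D)[v0:v1,u0:u1].reshape(-1,3); h=Q[:,2]
    hi=Q[(h>.040)&(h<.048)]; r=cv2.minAreaRect((hi[:,:2]*1000).astype(np.float32)); print('tote',r)
    k=Q[(h>.051)&(h<.07)]; print('bush',len(k),np.median(k,0) if len(k) else 0)
c=np.hstack([cv2.resize(d['pixels'][170:270,310:430],None,fx=3.3,fy=3.3),cv2.resize(b['pixels'][190:290,150:270],None,fx=3.3,fy=3.3)])
cv2.imwrite('pics/c3.png',c[...,::-1])
```

```text
t 10.6 tcp [ 0.4946 -0.2504  0.1146] yaw 78.61 F [0.6 0.9 0.1] units [ 0.074 -0.064  1.548]
tote ((507.4813232421875, -156.1407470703125), (119.5379638671875, 110.75521087646484), 73.20465087890625)
bush 91 [ 0.50998674 -0.15603938  0.05431452]
tote ((505.2065124511719, -157.1610107421875), (118.92221069335938, 112.43025970458984), 73.23602294921875)
bush 56 [ 0.51073797 -0.15787359  0.05450821]
```

View pics/c3.png

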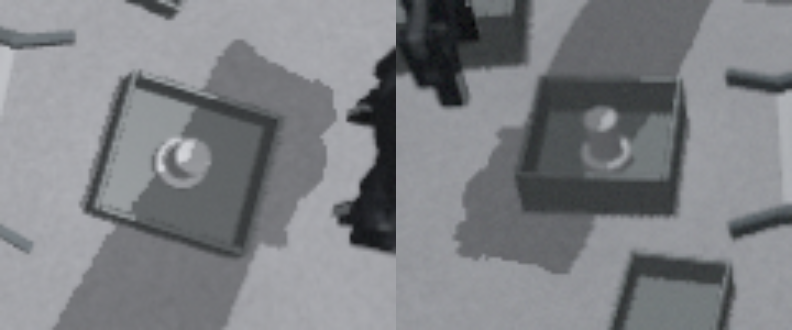

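The bushing stands upright near the tote's middle and the gripper is behind the rear wall. Next I'll lower it.

Request:
{"op": "apply_moves", "data": {"motion": [60,0,-0.06,0.2,0,60,0,0,0.3,0,60,0,0,0.3,0,60,0,0,0.3,0,60,0,0,0.2,0,60,0,0,0,0]}}

```text
t: 11.35
tcp_pos: [0.4883, -0.2452, 0.0332]
tool_rot: [-3.111, -0.019, 1.375]
ft_force: [-0.1, -0.7, -0.5]
finger_gap: 0.0601
```

```bash
python3 -c "
from h import *
go(*st(-.393),.022)"
```

```text
t 11.35 tcp [ 0.4883 -0.2452  0.0332] yaw 78.8 F [-0.1 -0.7 -0.5] units [0.319 0.015 0.192]
```

Request:
{"op": "apply_moves", "data": {"motion": [60,0.05,0,0.1,0,60,0.07,0,0.05,0,60,0.07,0,0,0,60,0.07,0,0,0,60,0.07,0,0,0,60,0.07,0,0,0,60,0.07,0,0,0,60,0.07,0,0,0,60,0.07,0,0,0]}}

```text
t: 12.48
tcp_pos: [0.4979, -0.2096, 0.0264]
tool_rot: [-3.116, -0.014, 1.374]
ft_force: [0.4, -2.6, -1.1]
finger_gap: 0.0597
```

```bash
cat >> h.py <<'E'
def look(tag=None):
    s=manip.observe(); t=s['tcp_pos']; c,n=np.cos(YAW),np.sin(YAW); r=t[:2]-O
    F=s['ft_force']
    print('t',round(s['t'],2),'tcp stand mm',np.round([r@[c,n]*1000,r@[-n,c]*1000,t[2]*1000],1),'rpy',np.round(np.degrees(s['tool_rot']),1),'F along/up',np.round([F[:2]@[c,n],F[2]],1))
    for cam in('top','scene'):
        d=manip.read_camera(cam); P=pts(d)
        if tag: cv2.imwrite(f'pics/{tag}_{cam}.png',d['pixels'][...,::-1])
        p=d['pixels'].astype(int)
        q=P[...,:2]-O; x=q@[c,n]; y=q@[-n,c]
        xr=r@[c,n]
        m=(abs(y)<.062)&(x>xr+.006)&(x<xr+.15)
        g=np.where(x>-.042,np.where(x<.0315,.04,.03),np.clip((x+.181)*.2868,0,None))
        rim=m&(P[...,2]-g>.0375)&(P[...,2]-g<.075)
        b=cv2.minAreaRect(np.c_[x[rim],y[rim]].astype(np.float32)*1000)
        X,Y,Zz=x[rim]*1000,y[rim]*1000,P[...,2][rim]*1000
        k=np.polyfit(X,Zz,1); 
        print(cam,'rim rect',np.round(b[0],1),np.round(b[1],1),round(b[2],1),'x',np.round(np.percentile(X,[1,99]),1),'y',np.round(np.percentile(Y,[1,99]),1),'pitch deg',round(np.degrees(np.arctan(k[0])),1),'z ends',np.round([np.median(Zz[X<np.percentile(X,10)]),np.median(Zz[X>np.percentile(X,90)])],1))
E
python3 -c "
from h import *
look('p1')"
```

```text
t 12.47 tcp stand mm [-375.5   -1.8   26.4] rpy [-178.5   -0.8   78.7] F along/up [-2.5 -1.1]
top rim rect [-307.1    2.6] [125.  110.6] 0.2 x [-367.8 -244.8] y [-52.   57.7] pitch deg -1.1 z ends [46.4 44.4]
scene rim rect [-307.7    3.2] [122.9 113.8] 0.0 x [-368.5 -246.3] y [-51.4  57.7] pitch deg -1.5 z ends [51.5 43.9]
```

Request:
{"op": "apply_moves", "data": {"motion": [60,0.07,0,0,0,60,0.09,0,0,0,60,0.09,0,0,0,60,0.09,0,0,0,60,0.09,0,0,0,60,0.09,0,0,0,60,0.09,0,0,0,60,0.09,0,0,0,60,0.09,0,0,0,60,0.09,0,0,0,60,0.07,0,0,0,60,0.07,0,0,0,60,0.07,0,0,0,60,0.07,0,0,0,60,0.07,0,0,0,60,0.07,0,0,0]}}

```text
t: 14.58
tcp_pos: [0.5124, -0.1271, 0.0268]
tool_rot: [-3.113, -0.014, 1.375]
ft_force: [-0.2, -2.1, -1.5]
finger_gap: 0.0598
```

```bash
python3 -c "
from h import *
look('p2')"
```

```text
t 14.57 tcp stand mm [-2.918e+02  2.000e-01  2.680e+01] rpy [-178.4   -0.8   78.8] F along/up [-2.1 -1.5]
top rim rect [-223.2    4.9] [124.5 110.3] 0.4 x [-281.9 -161.2] y [-49.8  59.9] pitch deg 2.8 z ends [44.5 49.2]
scene rim rect [-223.8    4.8] [122.9 113.1] 0.0 x [-283.  -162.9] y [-50.8  60.2] pitch deg 1.6 z ends [44.7 49.7]
```

Request:
{"op": "apply_moves", "data": {"motion": [60,0.07,0.01,0,0,60,0.08,0.01,0,0,60,0.08,0.01,0,0,60,0.08,0.01,0,0,60,0.08,0.01,0,0,60,0.08,0.01,0,0,60,0.08,0.01,0,0,60,0.08,0.01,0,0,60,0.08,0.01,0,0,60,0.08,0.01,0,0,60,0.08,0.01,0,0,60,0.08,0.01,0,0]}}

```text
t: 16.18
tcp_pos: [0.5312, -0.0685, 0.0273]
tool_rot: [-3.112, -0.015, 1.375]
ft_force: [0.1, -1.9, -1.5]
finger_gap: 0.06
```

```bash
python3 -c "
from h import *
look('p3')"
```

```text
t 16.18 tcp stand mm [-230.6   -6.6   27.3] rpy [-178.3   -0.9   78.8] F along/up [-1.8 -1.5]
top rim rect [-162.4   -1.6] [123.7 110.3] 0.5 x [-220.2 -101.3] y [-56.2  53.3] pitch deg 11.2 z ends [43.9 66. ]
scene rim rect [-163.3   -1.7] [121.9 114.1] 0.7 x [-220.8 -103.4] y [-57.7  53.7] pitch deg 12.1 z ends [42.7 67.2]
```

Request:
{"op": "apply_moves", "data": {"motion": [60,0.08,-0.002,0,0,60,0.08,-0.002,0,0,60,0.08,-0.002,0,0,60,0.08,-0.002,0,0,60,0.08,-0.002,-0.01,0,60,0.08,0,-0.02,0,60,0.08,0,-0.023,0,60,0.08,0,-0.023,0,60,0.08,0,-0.023,0,60,0.08,0,-0.023,0,60,0.08,0,-0.023,0,60,0.08,0,-0.023,0]}}

```text
t: 17.77
tcp_pos: [0.5425, -0.0083, 0.0389]
tool_rot: [-3.111, -0.015, 1.375]
ft_force: [-0.8, -2.3, -2.0]
finger_gap: 0.0598
```

```bash
python3 -c "
from h import *
look('p4')"
```

```text
t 17.77 tcp stand mm [-169.4   -5.8   38.9] rpy [-178.3   -0.9   78.8] F along/up [-2.5 -2. ]
top rim rect [-101.2   -0.9] [120.3 110.7] 0.4 x [-157.5  -41.5] y [-55.   54.3] pitch deg 15.1 z ends [52.3 83.1]
scene rim rect [-102.4   -0.4] [119.9 114.6] 0.2 x [-160.9  -43.5] y [-56.5  55.3] pitch deg 15.6 z ends [52.6 83.9]
```

Request:
{"op": "apply_moves", "data": {"motion": [60,0,0,0,0,60,0.06,0.0,-0.02,0,60,0.07,0,-0.02,0,60,0.07,0,-0.02,0,60,0.07,0,-0.02,0,60,0.07,0,-0.02,0,60,0.07,0,-0.02,0,60,0.07,0,-0.02,0,60,0.07,0,-0.02,0]}}

```text
t: 19.0
tcp_pos: [0.5496, 0.0256, 0.05]
tool_rot: [-3.111, -0.014, 1.375]
ft_force: [-0.9, -4.2, -0.7]
finger_gap: 0.0599
```

```bash
python3 -c "
from h import *
look('p5')"
```

```text
t 19.0 tcp stand mm [-134.8   -6.    50. ] rpy [-178.3   -0.8   78.8] F along/up [-4.3 -0.7]
top rim rect [-51.4  -0.7] [ 95.4 110.2] 0.4 x [-91.4  -4. ] y [-55.2  54.3] pitch deg 8.2 z ends [74.3 86.4]
scene rim rect [-67.8  -2.1] [119.7 114.5] 1.0 x [-124.7   -8.7] y [-56.8  54.2] pitch deg 13.9 z ends [62.9 93.4]
```

Request:
{"op": "apply_moves", "data": {"motion": [60,0.06,0,-0.015,0,60,0.06,0,-0.015,0,60,0.06,0,-0.015,0,60,0.06,0,-0.015,0,60,0.06,0,-0.015,0,60,0.06,0,-0.015,0,60,0.06,0,-0.015,0,60,0.06,0,-0.015,0]}}

```text
t: 20.1
tcp_pos: [0.5566, 0.0543, 0.06]
tool_rot: [-3.114, -0.013, 1.374]
ft_force: [-0.5, 0.8, 0.2]
finger_gap: 0.0599
```

```bash
python3 -c "
from h import *
look('p6')"
```

```text
t 20.1 tcp stand mm [-105.2   -7.2   60. ] rpy [-178.4   -0.7   78.7] F along/up [0.7 0.2]
top rim rect [-6.4 -1.9] [ 67.3 111. ] 0.7 x [-37.7  26.6] y [-56.1  53.4] pitch deg 0.3 z ends [93.9 91.5]
scene rim rect [-33.   -1.7] [116.4 128.1] 89.8 x [-89.6  30.5] y [-57.6  53.4] pitch deg 1.7 z ends [81. 83.]
```

Request:
{"op": "apply_moves", "data": {"motion": [60,0,-0.03,0.05,0,60,0,-0.03,0.05,0,60,0.05,0,0,0,60,0.07,0,0,0,60,0.08,0,0,0,60,0.08,0,0,0,60,0.08,0,0,0,60,0.08,0,0,0,60,0.08,0,0,0,60,0.08,0,0,0,60,0.08,0,0,0,60,0.08,0,0,0,60,0.08,0,0,0]}}

```text
t: 21.82
tcp_pos: [0.5631, 0.1097, 0.0538]
tool_rot: [-3.113, -0.016, 1.375]
ft_force: [-0.1, -0.6, -0.7]
finger_gap: 0.0602
```

```bash
python3 -c "
from h import *
look('p7')"
```

```text
t 21.82 tcp stand mm [-49.6  -2.6  53.8] rpy [-178.4   -0.9   78.8] F along/up [-0.6 -0.7]
top rim rect [79.4 -0.1] [ 13.2 109.9] 5.5 x [68.5 82.2] y [-53.8  54.1] pitch deg 24.7 z ends [80.8 82.2]
scene rim rect [18.2  1. ] [125.1 115.6] 0.9 x [-37.8  79.9] y [-56.7  54.7] pitch deg -4.9 z ends [82.4 81.4]
```

Request:
{"op": "apply_moves", "data": {"motion": [60,0.06,0,0,0,60,0.06,0,0,0,60,0.06,0,0,0,60,0.06,0,0,0,60,0.06,0,0,0,60,0.06,0,0,0,60,0.06,0,0,0,60,0.06,0,0,0,60,0.06,0,0,0,60,0.06,0,0,0,60,0.06,0,0,0,60,0.06,0,0,0]}}

```text
t: 23.42
tcp_pos: [0.5717, 0.1551, 0.0542]
tool_rot: [-3.112, -0.016, 1.376]
ft_force: [0.1, -1.7, -0.3]
finger_gap: 0.0599
```

```bash
python3 -c "
from h import *
look('p8')"
```

```text
t 23.43 tcp stand mm [-3.4 -2.1 54.2] rpy [-178.3   -0.9   78.8] F along/up [-1.6 -0.3]Traceback (most recent call last):
  File "<string>", line 3, in <module>
    look('p8')
    ~~~~^^^^^^
  File "h.py", line 41, in look
    k=np.polyfit(X,Zz,1);
    raise TypeError("expected non-empty vector for x")
TypeError: expected non-empty vector for x
```

Top camera is occluded by the arm now, so I'll use only the scene camera for the rest.

```bash
sed -i "s/for cam in('top','scene')/for cam in('scene',)/" h.py; python3 -c "
from h import *
look('p8')
crop('p8_scene',240,120,440,270,4,'p8c')"
```

```text
t 23.48 tcp stand mm [-2.7 -2.2 54.3] rpy [-178.3   -1.    78.8] F along/up [-0.5  0.2]
scene rim rect [68.9  0.1] [113.  121.2] 89.8 x [ 10.1 127.4] y [-55.7  54.5] pitch deg -4.4 z ends [81.3 73.7]
```

View pics/p8c.png

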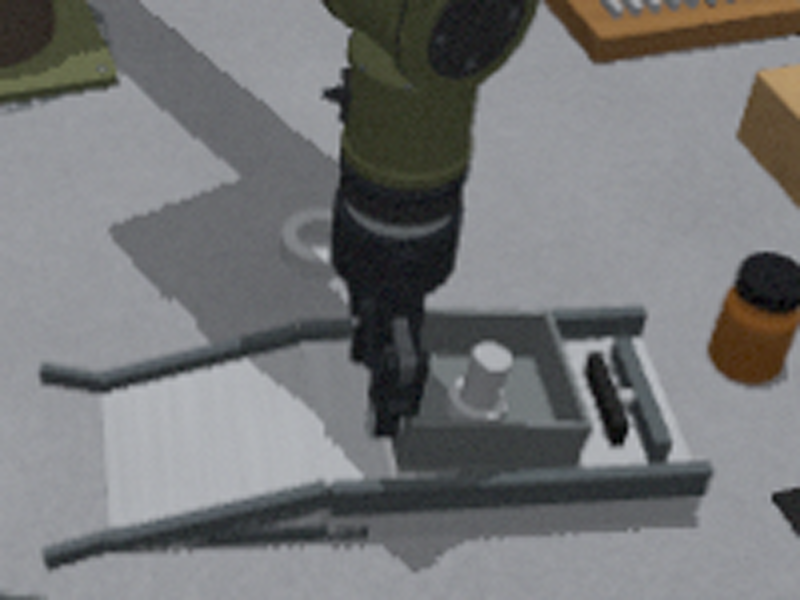

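The tote is nose-down with its front in the pocket and its rear still on the crest, and the bushing is upright inside (crop (488,380)). There is about 25 mm left to the lip.

Request:
{"op": "apply_moves", "data": {"motion": [60,0.05,0,0,0,60,0.05,0,0,0,60,0.05,0,0,0,60,0.05,0,0,0,60,0.05,0,0,0,60,0.04,0,0,0]}}

```text
t: 24.28
tcp_pos: [0.5752, 0.1732, 0.0545]
tool_rot: [-3.112, -0.016, 1.376]
ft_force: [-0.6, -1.3, 0.0]
finger_gap: 0.0602
```

```bash
python3 -c "
from h import *
look('p9')"
```

```text
t 24.27 tcp stand mm [15.  -1.9 54.5] rpy [-178.3   -0.9   78.8] F along/up [-1.4  0. ]
scene rim rect [85.2  1.4] [120.  113.5] 1.0 x [ 26.7 143.7] y [-55.2  55.1] pitch deg -3.2 z ends [80.1 73.6]
```

Request:
{"op": "apply_moves", "data": {"motion": [60,0.02,0,0,0,60,0.02,0,0,0,60,0.02,0,0,0]}}

```text
t: 24.7
tcp_pos: [0.5759, 0.1772, 0.0545]
tool_rot: [-3.112, -0.016, 1.376]
ft_force: [-0.5, -1.3, -0.7]
finger_gap: 0.0601
```

```bash
python3 -c "
from h import *
look('p10')"
```

```text
t 24.7 tcp stand mm [19.1 -1.9 54.5] rpy [-178.3   -0.9   78.8] F along/up [-1.4 -0.7]
scene rim rect [88.8  1.6] [119.  113.6] 1.7 x [ 30.9 147.8] y [-54.8  54.9] pitch deg -3.1 z ends [78.7 73.4]
```

Request:
{"op": "apply_moves", "data": {"motion": [60,0.02,0,0,0,60,0.02,0,0,0]}}

```text
t: 25.0
tcp_pos: [0.5764, 0.1798, 0.0546]
tool_rot: [-3.112, -0.016, 1.376]
ft_force: [0.2, -1.7, -0.7]
finger_gap: 0.0603
```

```bash
python3 -c "
from h import *
look('p11')"
```

```text
t 25.0 tcp stand mm [21.7 -1.9 54.6] rpy [-178.3   -0.9   78.8] F along/up [-1.6 -0.7]
scene rim rect [91.   1.1] [119.7 113.3] 0.5 x [ 32.2 149.9] y [-55.3  55.7] pitch deg -2.3 z ends [77.1 73.5]
```

Request:
{"op": "apply_moves", "data": {"motion": [60,0.02,0,0,0,60,0,0,0,0]}}

```text
t: 25.3
tcp_pos: [0.5768, 0.1814, 0.0546]
tool_rot: [-3.112, -0.017, 1.376]
ft_force: [0.2, -0.2, -1.3]
finger_gap: 0.0605
```

```bash
python3 -c "
from h import *
look('p12')"
```

```text
t 25.3 tcp stand mm [23.4 -1.9 54.6] rpy [-178.3   -1.    78.8] F along/up [-0.2 -1.3]
scene rim rect [91.5 -0.4] [119.8 111.6] 1.2 x [ 33.5 150.7] y [-54.8  55.3] pitch deg -0.8 z ends [72.4 73.8]
```

The force fell to zero and the rim now reads level at 72–74 mm, so the rear has dropped. Next I'll back off and verify.

Request:
{"op": "apply_moves", "data": {"motion": [60,-0.05,0,0,0,60,-0.15,0,0,0,60,-0.3,0,0,0,60,-0.3,0,0,0,60,-0.3,0,-0.1,0,60,-0.4,0,-0.3,0,60,-0.5,0,-0.4,0,60,-0.5,0,-0.4,0,60,-0.5,0,-0.4,0,60,-0.5,0,0,0,60,0,0,0,0,60,0,0,0,0]}}

```text
t: 26.85
tcp_pos: [0.535, -0.0425, 0.1533]
tool_rot: [-3.116, -0.018, 1.37]
ft_force: [0.1, 0.2, -0.1]
finger_gap: 0.0603
```

Run:
```python
from h import *
c,n=np.cos(YAW),np.sin(YAW)
print(manip.observe()['t'],manip.observe()['tcp_pos'],manip.observe()['ft_force'])
for cam in('top','scene'):
    d=shot(cam,'f_'+cam); P=pts(d); q=P[...,:2]-O; x=q@[c,n]; y=q@[-n,c]; z=P[...,2]
    m=(abs(y)<.062)&(x>.0)&(x<.175)&(z>.067)&(z<.0785)
    X=np.c_[x[m],y[m]]*1000; A=np.c_[X,np.ones(len(X))]; k=np.linalg.lstsq(A,z[m]*1000,rcond=None)[0]
    print(cam,cv2.minAreaRect(X.astype(np.float32)),'tilt',k[:2],'rim z',np.median(z[m]))
    b=(abs(y)<.05)&(x>.04)&(x<.15)&(z>.0795)&(z<.1); print('bush top',b.sum(),np.median(np.c_[x[b],y[b],z[b]],0))
a=cv2.imread('pics/f_top.png')[130:260,130:330]; b=cv2.imread('pics/f_scene.png')[150:280,240:440]
cv2.imwrite('pics/fc.png',cv2.resize(np.vstack([a,b]),None,fx=2.3,fy=2.3))
```

```text
26.85 [ 0.53502246 -0.04249833  0.153257  ] [ 0.14993811  0.16742506 -0.05333258]
top ((93.51530456542969, -0.07826995849609375), (119.60576629638672, 111.37149810791016), 0.05914434418082237) tilt [ 0.00203851 -0.00176116] rim z 0.07385890944168683
bush top 97 [ 0.09573178 -0.00234789  0.08444964]
scene ((91.68931579589844, -0.19160842895507812), (120.36186218261719, 112.52050018310547), 0.5203223824501038) tilt [ 0.00104683 -0.00702038] rim z 0.07288388333851914
bush top 64 [ 0.09415989 -0.00416902  0.0840981 ]
```

View pics/fc.png

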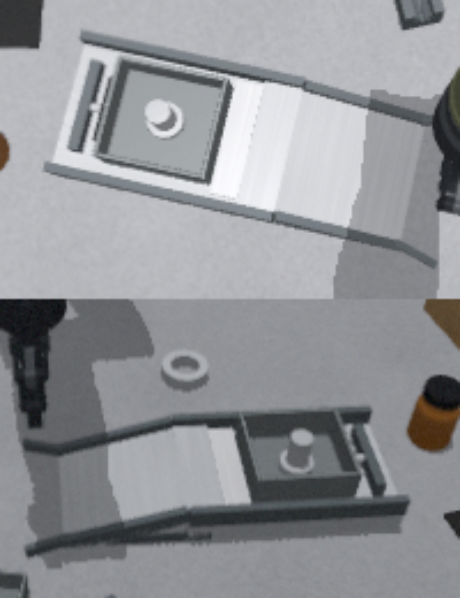

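The tote sits level in the pocket, with the bushing upright inside and the arm clear. Handing in.

```bash
python3 -c "
from h import *
print(manip.close_job())"
```

```text
the job is handed in; nothing more can be done
None
```

The bushing is in the 120 × 110 mm tote, and the tote sits level in the pocket behind the lip. I handed the job in at about 27 s; no verdict is reported at hand-in.

**What I did:** I set the bushing upright in the tote and let go. I then pushed the rear wall with the open fingers up the ramp and over the lip, with no gripping or lifting. I used roughly 1 mm steps at the end and backed off as soon as the rear dropped.

**Last checks (top / scene camera):**

| Check | Top | Scene |
|---|---|---|
| Tote centre past stand origin | 93.5 mm | 91.7 mm |
| Offset from middle line | -0.1 mm | -0.2 mm |
| Squareness | 0.06° | 0.5° |
| Tilt | 0.003 rad | 0.007 rad |
| Rim height (75 mm nominal) | 73.9 mm | 72.9 mm |

- **Bushing:** its top is 84 mm up, as expected for standing upright on the tote floor near the middle.
- **Force:** the highest push I read was 4.3 N, but I only sampled it between calls, so short peaks were not seen. The wrist read about 0 N at the end, with the arm well clear.
- **Bystanders:** the ring gauge, jar and V-block appear undisturbed in the pictures, but I did not measure their positions.
- **Disagreements:** the two cameras differ by about 2 mm along the stand, which is within their calibration. The rim reads 1–2 mm low, which puts the underside at about 28–29 mm, inside the 26–32.5 mm allowed. The tool had picked up about 1.5° of tilt by the end, with no effect seen.

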